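# Carry a tray with a loose ceramic ball over the plate and hold it level

## Task

Lift the small jar off the wooden tray and stand it upright on the round cork mat. Then, without touching the ball, take the tray by its upright grip and carry it so level that the loose ceramic ball stays in its shallow pocket, until the grip is over the middle of the round plate. Finish while holding it there: level and still, its underside about 10 cm above the plate's rim, and leave everything else on the table alone.

Things in the scene. Friction and masses are not known exactly. Their poses are not given: they have to be found in the camera images.
- tray: Loose dark wooden tray, 180 (its x) x 84 (y) x 12 mm, about 250 g. Origin: centre of its underside, z up. In its middle an upright light-wood grip plate, 14 mm thick along x, 50 mm wide along y, rises to 74 mm above the underside: pinch it across its 14 mm. The ball's pocket is on the +x side; the jar starts on the -x side, leaving little finger room beside the grip until it is gone.
- grip (a point): Point inside the grip plate, on the tray's z axis, 50 mm above the tray's underside: a good height for the TCP. Axes as the tray's.
- pocket_ball (a point): Centre of the ball when it rests in the middle of its pocket, 58 mm along the tray's +x and 27 mm above the underside. The pocket is a round, flat-floored recess, 34 mm wide and only 3 mm deep: the ball has a few mm of play, and rolls out if the tray tips by about 30 degrees or is jerked.
- ball_center (a point): Centre of the loose white ceramic ball, 36 mm diameter, about 50 g, lying in the tray's pocket.
- jar: Small closed amber glass jar with a dark lid, standing on the tray: 46 mm diameter, 70 mm tall, about 160 g. Origin: centre of its underside, z up. It starts about 52 mm from the tray's middle on its -x side (small play); pinch it along the tray's y, with the fingers clear of the grip plate, e.g. 45 mm above its underside.
- mat: Round cork mat, 120 mm diameter, 4 mm thick, fixed flat on the table. Origin: centre of its underside.
- plate: Round white ceramic plate, 220 mm diameter, 28 mm tall, fixed on the table. Origin: centre of its underside.
- plate_rim (a point): Centre of the plate's mouth, at rim height (28 mm above the table).
- cup_left: Bystander: open white plastic cup, 76 mm across, 65 mm tall. Origin: centre of its underside.
- cup_right: Bystander: a second cup like it.
- near_jar: Bystander: clear glass jar with a black lid and a paper label, 48 mm diameter, 60 mm tall, on the robot's side. Origin: centre of its underside.
- near_can: Bystander: metal can, 52 mm diameter, 55 mm tall, on the robot's side. Origin: centre of its underside.
- wide_jar: Bystander: wide white jar with a black lid, 84 mm diameter, 80 mm tall, at the far side. Origin: centre of its underside.
- bottle: Bystander: green bottle, 60 mm diameter, 140 mm tall, at the far side. Origin: centre of its underside.
- spatula: Bystander: spatula about 200 mm long, lying flat at the far side.
- ball: The same ball as a body; its origin turns with it as it rolls, so use ball_center for its place.
Not all that is in view belongs to the job. Leave any green or red look-alike of the jar alone. What is shaped like the tray but yellow is not meant.

How it is judged:
On the way, in this order (a step that is already met when the one before it is completed fails the run):
1. the jar stands upright on the cork mat, let go (horizontal distance between jar and mat below 0.04 m and height (world z) of jar below 0.012 m and angle between jar's own z axis and vertical below 0.1 rad and contact force between jar and the fingers below 0.1 N), for 0.3 s.
2. the tray is lifted clear in the fingers, with the ball in its pocket (height (world z) of tray above 0.04 m and contact force between tray and the fingers above 0.5 N and distance between ball_center and pocket_ball below 0.012 m), for 0.3 s.
At the end, for the whole second after the job is handed in: Fingers hold the tray, its middle within 40 mm of the plate's, underside 60 to 140 mm above the rim, within 0.12 rad of level, under 30 mm/s, ball within 12 mm of its pocket's centre; the jar stands upright, let go, on the mat, within 40 mm of its middle (all of step 1 and distance between ball_center and pocket_ball below 0.012 m and horizontal distance between tray and plate below 0.04 m and z of tray in the frame of plate_rim between 0.06 and 0.14 m and angle between tray's own z axis and vertical below 0.12 rad and linear speed of tray below 0.03 m/s and angular speed of tray below 0.15 rad/s and contact force between tray and the fingers above 0.5 N and contact force between tray and plate below 0.05 N); the arm keeps its last pose, push and grip.
It fails at once if the ball leaves its pocket (distance between ball_center and pocket_ball above 0.016 m).
It fails at once if the robot touches the ball (contact force between ball and the arm above 0.3 N).
It fails at once if the fingers touch the ball (contact force between ball and the fingers above 0.3 N).
It fails at once if the jar is tipped over (angle between jar's own z axis and vertical above 0.6 rad).
It fails at once if something else on the table is pushed about (distance of any of cup_left, cup_right, near_jar, near_can, wide_jar, bottle, spatula from where it was at the start of the episode above 0.03 m).
It also fails if it takes over 64 s, if anything falls off the work surface, if the arm or the gripper's body presses on something with over 40 N, if the wrist force passes 120 N, or if a joint passes its speed limit or range.

## Robot

A 6-joint arm with a two-finger parallel gripper is mounted at the origin on the work surface. World frame = base frame: x ahead of the robot, y to its left, z up, the work surface at z = 0. Lengths are in m, angles in rad, forces in N, time in s.
With the tool pointing down it reaches from about 0.35 to 0.85 m from the base axis. Payload 8.1 kg.
Tool frame: the origin (TCP) lies between the finger pads, 19 mm behind the fingertips; this is the grasp point; z points along the fingers, y is the line along which they close (so a half turn about z gives the same grasp; the last joint's range is limited). The gripper opens to 93 mm and grips with 3 to 60 N. Pads are 15 mm wide; open, the fingers measure 128 mm over their backs; the gripper's body (75 mm by 188 mm) begins 65 mm behind the grasp point.
Start: joints at [-1.269, 0.13, 1.488, -0, 1.523, -0.085], TCP at [0.226, -0.556, 0.237] pointing down, gripper open.
Joint ranges: [-2.96, 2.96], [-0.89, 2.26], [0.02, 2.5], [-1.34, 4.48], [0, 2.73], [-2.66, 2.66]. Speed limits (rad/s): [2.39, 2.39, 2.79, 3.14, 3.14, 3.14].

## Interface

Orientations are given as a rotation vector (axis times angle).
In Python, from station import * gives the robot as it stands.
- The arm moves only by the tool drive_tool, never from a script. Its argument "moves" is a list of rows, each a list of 6 numbers: the shift along the tool's x, y, z in cm, then the turn, a rotation vector about the tool's x, y, z in rad. In form: [[x, y, z, rx, ry, rz], ...]. A call has 1 to 12 rows; each row is the pose to reach, as a shift and turn from the pose commanded when the call began, along the tool's axes at that moment; what a row does not reach only later rows make up. A row lasts 1/8 s, in which the tool goes at most 62.5 mm and 10.7 degrees, less where a joint would pass 70% of its speed; a pose out of reach is approached as far as the arm can. A call with a gripper value outside its range is refused whole. "jaw" is the closure, from 0 (fully open) to 1 (shut), set as the call begins (left out, the last holds). The fingers move at their own pace and stop on an object; the grip force is fixed at half the most. Time passes only in rows, so rows that repeat a pose let the fingers close. It gives the time, the measured TCP pose, the force, the opening and the grip force at its end, in the units of the state.
- sense(): the state, without advancing time (a new reading comes with each control period).
- capture(name): name is "scene" or "top" or "wrist"; returns a dict with "image" (400x640x3 uint8, blue, green, red), "range_z" (400x640 float32, m along the optical axis (not along the pixel's ray), 0 where there is no reading), "fovy" (degrees; the focal length in pixels is half the picture's height over the tangent of half this angle, whatever the lens; pixels are square), "cx", "cy" (the principal point, pixels), "k1" (the pictures are not rectified: a ray, as slopes to the right and down, at radius r is drawn at 1 + k1 r^2 times it, then the intrinsics apply), "rvec" (rotation vector, rad) and "tvec" (3), from world to camera coordinates, as OpenCV has them; the wrist camera has in their place "T_tool_cam" (4x4, takes a point from camera to tool coordinates, whose origin is the TCP and whose axes are the flange's). Camera axes: x right, y down, z forward; pixel columns grow to the right and rows downward; lengths in m; the calibration is good to about 2 mm. A picture is of the moment at which its call begins: read the wrist's pose just before it.
- finish_job(): hands the job in; it is judged then, once.
Trained networks look in a picture, given as the dict that the camera call returned (one of the last four; its "shot" number tells which), for a name from the list of things; names that differ only in an ending like _2 or _b are one class to them, and where a whole thing is asked for, a point or a joint stands for the part that bears it (a point fixed in the world has none). Each returns a list of dicts, best first, with "conf" (0 to 1); they miss things now and then, are a little off and sometimes report something else, mostly with a low value. They report only what shows in the picture. A call takes as long as a camera call. They do not tell look-alikes from the thing itself.
- masks_of(picture, label): "pixels" (400x640 bool, what is visible of it) and "extent" ([left, top, right, bottom] in pixels, round what is visible of it).
The state is a dict: "t": time; "qpos": joint angles; "dq": joint speeds; "joint_efforts": joint torques, N m; "tcp_pos": TCP position; "orientation": TCP orientation; "contact_force": force on the tool from outside, world axes, zero at the start; "torque": the same for the moment, N m; "opening": finger opening in m; "grip_force": force on a finger pad.
Only numpy, scipy, OpenCV 4.12 (cv2) and the standard library are available. Lean on these libraries where they do the work, as an engineer would, in place of code of your own. Each camera call takes 0.05 s, during which the arm holds its last target. There are 200 camera calls.

## Working session

There is one attempt and no reset: what is moved stays moved. The work goes in short steps, Python scripts to look and compute and a tool call to move; the robot and the scene stay as the last step left them, time stands still between calls to the robot, and variables do not carry over. Pictures are saved under pics/ and viewed, at most 10 in all, crops included, and the job is handed in when it is done.

Besides the shell and the picture viewer there is one more tool, called after "Emit:" in YAML: its name, and indented under it one key for each argument. drive_tool: Moves the arm, as the interface text tells. Its arguments: {"type":"object","properties":{"moves":{"type":"array"},"jaw":{"type":"number"}},"required":["moves"]}

```bash
mkdir -p pics; cat > h.py <<'E'
import numpy as np, cv2
from station import *
from scipy.spatial.transform import Rotation as R
def cam(p):
    f=200/np.tan(np.radians(p["fovy"])/2)
    if "rvec" in p and p["rvec"] is not None:
        Rm=R.from_rotvec(np.ravel(p["rvec"])).as_matrix(); t=np.ravel(p["tvec"]); return f,Rm.T,-Rm.T@t
    s=p["state"]; T=np.eye(4); T[:3,:3]=R.from_rotvec(s["orientation"]).as_matrix(); T[:3,3]=s["tcp_pos"]
    T=T@np.array(p["T_tool_cam"]); return f,T[:3,:3],T[:3,3]
def shot(n):
    s=sense(); p=capture(n); 
    if n=="wrist": p["state"]=s
    return p
def cloud(p):
    "world xyz per pixel (400,640,3), nan where no range"
    f,Rw,c=cam(p); v,u=np.mgrid[0:400,0:640].astype(np.float64)
    K=np.array([[f,0,p["cx"]],[0,f,p["cy"]],[0,0,1]])
    q=cv2.undistortPoints(np.stack([u,v],-1).reshape(-1,1,2),K,np.array([p["k1"],0,0,0,0.])).reshape(400,640,2)
    z=p["range_z"].astype(float).copy(); z[z<=0]=np.nan
    return np.dstack([q*z[...,None],z])@Rw.T+c
E
cat > a.py <<'E'
from h import *
for n in ["top","scene"]:
    p=shot(n); cv2.imwrite(f"pics/{n}0.png",p["image"]); X=cloud(p)
    print(n,p["k1"],p["fovy"],cam(p)[2])
    for l in ["tray","jar","ball","mat","plate","cup_left","near_jar","near_can","wide_jar","bottle","spatula"]:
        for m in masks_of(p,l)[:4]:
            if m["conf"]<.2: continue
            P=X[m["pixels"]]; P=P[~np.isnan(P[:,0])]
            bgr=p["image"][m["pixels"]].mean(0).astype(int)
            print(l,round(m["conf"],2),np.round(m["extent"]),"med",np.round(np.median(P,0),3),"lo",np.round(np.percentile(P,3,0),3),"hi",np.round(np.percentile(P,97,0),3),bgr)
E
python3 a.py
```

```text
top -0.1269311491603589 46.47297029039083 [0.26255372 0.04297008 1.26159093]
tray 0.74 [147. 266. 204. 339.] med [0.27  0.435 0.012] lo [0.187 0.383 0.003] hi [0.352 0.49  0.073] [ 28 117 126]
tray 0.6 [222. 193. 290. 254.] med [0.498 0.232 0.012] lo [0.422 0.164 0.007] hi [0.568 0.315 0.074] [13 25 42]
jar 0.65 [231. 224. 248. 243.] med [0.455 0.269 0.08 ] lo [0.437 0.254 0.03 ] hi [0.473 0.29  0.086] [27 31 34]
jar 0.65 [218. 269. 239. 287.] med [0.338 0.286 0.069] lo [0.319 0.27  0.008] hi [0.358 0.311 0.075] [28 68 27]
jar 0.6 [181. 224. 201. 242.] med [0.453 0.403 0.068] lo [0.436 0.389 0.01 ] hi [0.474 0.426 0.074] [12 15 89]
ball 0.56 [264. 201. 279. 218.] med [0.532 0.197 0.04 ] lo [0.518 0.183 0.026] hi [0.549 0.213 0.047] [ 82  98 101]
mat 0.55 [316. 204. 361. 244.] med [0.507 0.014 0.004] lo [ 0.458 -0.038 -0.001] hi [0.558 0.065 0.009] [ 40  71 109]
plate 0.86 [396. 205. 477. 289.] med [ 0.465 -0.259  0.012] lo [ 0.369 -0.352  0.001] hi [ 0.56  -0.162  0.029] [109 130 130]
cup_left 0.85 [293. 131. 319. 164.] med [0.717 0.118 0.027] lo [0.67  0.084 0.001] hi [0.739 0.15  0
[... 2531 characters left out ...]
 [ 0.357 -0.106  0.033] lo [ 0.299 -0.221 -0.002] hi [ 0.375 -0.095  0.055] [ 99 115 122]
wide_jar 0.64 [203. 153. 230. 191.] med [ 0.741 -0.241  0.059] lo [ 0.7   -0.288  0.011] hi [ 0.77  -0.225  0.081] [68 78 84]
wide_jar 0.26 [265. 145. 329. 177.] med [ 0.459 -0.276  0.011] lo [ 0.37  -0.354  0.002] hi [ 0.556 -0.163  0.027] [155 182 192]
bottle 0.91 [271. 234. 301. 296.] med [0.749 0.268 0.084] lo [0.717 0.246 0.009] hi [0.768 0.281 0.14 ] [35 67 58]
spatula 0.84 [194. 219. 270. 248.] med [0.809 0.004 0.002] lo [ 0.698 -0.033 -0.001] hi [0.872 0.028 0.019] [106 126 143]
spatula 0.57 [332. 223. 414. 269.] med [0.508 0.253 0.011] lo [ 0.428  0.178 -0.001] hi [0.576 0.324 0.072] [26 49 77]
```

```bash
cat > b.py <<'E'
from h import *
p=shot("top"); X=cloud(p)
img=p["image"]
cv2.imwrite("pics/topv.png",cv2.resize(img[100:350,130:500],None,fx=2.1,fy=2.1,interpolation=cv2.INTER_CUBIC))
cv2.imwrite("pics/topc.png",cv2.resize(img[180:265,210:310],None,fx=6,fy=6,interpolation=cv2.INTER_CUBIC))
ms=masks_of(p,"tray"); m=[m for m in ms if m["extent"][1]<220 and m["extent"][0]>210][0]
P=X[m["pixels"]]; P=P[~np.isnan(P[:,0])]
def topc(lo,hi,c=None,r=None):
    return P[(P[:,2]>lo)&(P[:,2]<hi)]
b=P[(P[:,2]>.008)&(P[:,2]<.018)]; print("board",cv2.minAreaRect((b[:,:2]*1000).astype(np.float32)))
x,y=X[...,0],X[...,1]; z=X[...,2]
near=(np.hypot(x-.498,y-.235)<.12)
g=near&(z>.066)&(z<.079)&(np.hypot(x-.455,y-.270)>.032); Q=X[g]; print("grip",len(Q),cv2.minAreaRect((Q[:,:2]*1000).astype(np.float32)))
j=near&(z>.079); Q=X[j]; print("jar",len(Q),np.nanmean(Q,0),cv2.minEnclosingCircle((Q[:,:2]*1000).astype(np.float32)))
bl=near&(z>.035)&(z<.05)&(np.hypot(x-.532,y-.197)<.03); Q=X[bl]; print("ball",Q.mean(0))
for l in ["mat","plate"]:
    m=masks_of(p,l)[0]; Q=X[m["pixels"]]; Q=Q[~np.isnan(Q[:,0])]; print(l,cv2.minEnclosingCircle((Q[:,:2]*1000).astype(np.float32)))
print(sense()["orientation"])
E
python3 b.py
```

```text
board ((494.6996765136719, 240.0435791015625), (86.18215942382812, 178.97586059570312), 44.6518440246582)
grip 95 ((494.3038635253906, 240.79940795898438), (48.38883972167969, 13.70474910736084), 43.8649787902832)
jar 176 [0.45845794 0.27540519 0.08237404] ((458.0842590332031, 275.1156311035156), 20.870912551879883)
ball [0.53440667 0.19815974 0.04097673]
mat ((508.2220153808594, 11.489917755126953), 59.969669342041016)
plate ((470.0989990234375, -256.2460632324219), 112.8774185180664)
[-3.08299899e+00 -6.03732255e-01 -6.49705404e-07]
```

View pics/topv.png

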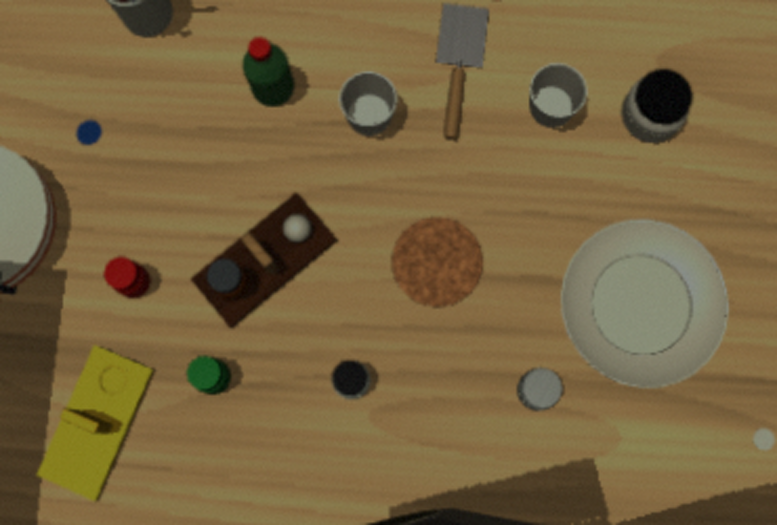

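View pics/topc.png

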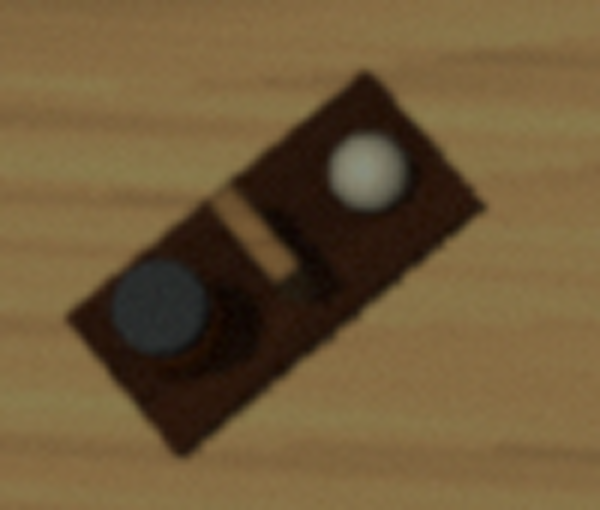

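The pictures show these candidates (full-frame pixels):
- **Jars:** amber jar with dark lid on the brown tray (236,231), red (190,231), green (229,278), near_jar (297,280).
- **Trays:** brown (256,222), yellow (175,300).

I choose the jar at (236,231) on the brown tray. The crop confirms it, with the ball on the far right side of the tray and the grip between them.

Emit:
drive_tool:
  moves:
    - [4,-4,0,0,0,-0.18]
    - [9,-9,1,0,0,-0.36]
    - [13,-13.4,1.7,0,0,-0.54]
    - [17,-17.5,1.7,0,0,-0.72]
    - [21,-21.7,1.7,0,0,-0.9]
    - [25,-26,1.7,0,0,-1.08]
    - [29,-30,1.7,0,0,-1.26]
    - [33,-34,1.7,0,0,-1.44]
    - [37,-38,1.7,0,0,-1.62]
    - [40,-41,1.7,0,0,-1.8]
    - [41.7,-43,1.7,0,0,-1.96]
    - [41.7,-43,1.7,0,0,-1.96]
  jaw: 0

```text
t: 2.9
tcp_pos: [0.4506, 0.0013, 0.2205]
orientation: [-1.211, -2.899, -0.0]
contact_force: [-0.5, -0.4, 0.4]
opening: 0.0932
grip_force: 0.0
```

```bash
cat >> h.py <<'E'
def goto(pos,yaw_y):
    "tool-frame shift (cm) and turn (rad) from the present pose to a tool-down pose at pos, closing line at yaw_y deg"
    s=sense(); Rt=R.from_rotvec(s["orientation"]); a=np.radians(yaw_y)
    y=np.array([np.cos(a),np.sin(a),0]); z=np.array([0,0,-1.]); G=R.from_matrix(np.c_[np.cross(y,z),y,z])
    print("shift cm",np.round(Rt.inv().apply(np.array(pos)-s["tcp_pos"])*100,2),"turn",np.round((Rt.inv()*G).as_rotvec(),3),
      "| t",round(s["t"],2),"tcp",np.round(s["tcp_pos"],4),"q",np.round(s["qpos"],2),"F",np.round(s["contact_force"],1),"open",round(s["opening"],4),"grip",s["grip_force"])
E
python3 -c "
from h import *
goto([.458,.275,.20],44.5)"
```

```text
shift cm [18.96 19.76  2.05] turn [ 0.    -0.     0.002] | t 2.9 tcp [0.4506 0.0013 0.2205] q [-0.11 -0.28  1.91  0.    1.51 -0.89] F [-0.5 -0.4  0.4] open 0.0932 grip 0.0
```

Emit:
drive_tool:
  moves:
    - [3,3,0,0,0,0]
    - [7,7,0,0,0,0]
    - [11,11,0,0,0,0]
    - [15,15.5,0,0,0,0]
    - [18,18.8,0,0,0,0]
    - [19,19.8,0,0,0,0]
    - [19,19.8,0,0,0,0]

```text
t: 3.78
tcp_pos: [0.4587, 0.2735, 0.2203]
orientation: [-1.217, -2.896, 0.001]
contact_force: [-0.1, 0.9, 0.0]
opening: 0.0929
grip_force: 0.0
```

```bash
cat > c.py <<'E'
from h import *
p=shot("wrist"); X=cloud(p); cv2.imwrite("pics/w1.png",p["image"])
x,y,z=X[...,0],X[...,1],X[...,2]
near=np.hypot(x-.495,y-.2405)<.12
r=lambda Q:cv2.minAreaRect((Q[:,:2]*1000).astype(np.float32))
jt=near&(z>.0785)&(z<.1); Q=X[jt]; print("jar",len(Q),Q.mean(0) if len(Q) else 0, cv2.minEnclosingCircle((Q[:,:2]*1000).astype(np.float32)) if len(Q) else 0)
g=near&(z>.068)&(z<.078)&(np.hypot(x-.458,y-.275)>.03); Q=X[g]; print("grip",len(Q),r(Q) if len(Q) else 0)
b=near&(z>.007)&(z<.016); Q=X[b]; print("board",len(Q),r(Q) if len(Q) else 0)
for m in masks_of(p,"jar"): print(m["conf"],m["extent"])
goto([.458,.275,.057],44.5)
E
python3 c.py
```

```text
jar 1661 [0.46040417 0.27803316 0.08295094] ((460.8558654785156, 277.4887390136719), 20.794340133666992)
grip 784 ((497.0318603515625, 241.17454528808594), (49.97212219238281, 14.232778549194336), 44.85118865966797)
board 6615 ((497.32220458984375, 240.75299072265625), (84.30616760253906, 180.19577026367188), 44.05525207519531)
0.91 [212.0, 60.4, 274.6, 114.8]
0.75 [386.2, 58.3, 453.5, 112.9]
0.67 [438.8, 342.5, 457.6, 377.9]
0.59 [300.2, 165.2, 343.8, 218.9]
shift cm [ 0.24  0.12 16.34] turn [-0.001  0.    -0.003] | t 3.88 tcp [0.4589 0.2725 0.2204] q [ 0.44 -0.04  1.7  -0.    1.49 -0.33] F [-0.3  0.   0.1] open 0.093 grip 0.0
```

View pics/w1.png

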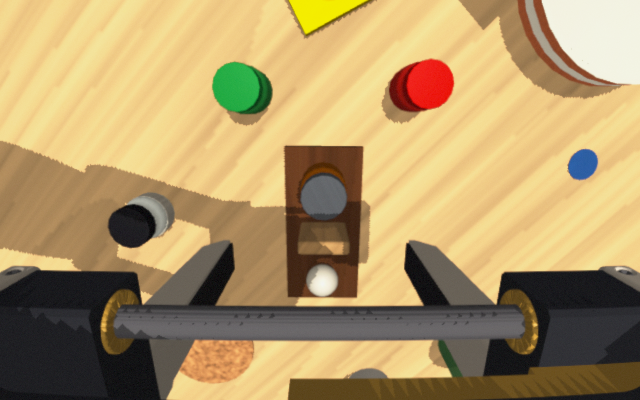

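Wrist view: the amber jar with the dark lid is at (323,195), the grip at (323,238) and the ball at (322,280). The fingers straddle the tray's y axis. Descending.

Emit:
drive_tool:
  moves:
    - [0.2,0.3,3,0,0,0]
    - [0.2,0.3,7,0,0,0]
    - [0.2,0.3,11,0,0,0]
    - [0.2,0.3,14,0,0,0]
    - [0.2,0.3,15.5,0,0,0]
    - [0.2,0.3,16.3,0,0,0]
    - [0.2,0.3,16.3,0,0,0]

```text
t: 4.75
tcp_pos: [0.4598, 0.2774, 0.0579]
orientation: [1.217, 2.896, 0.001]
contact_force: [0.2, -0.5, -0.5]
opening: 0.0932
grip_force: 0.0
```

Emit:
drive_tool:
  moves:
    - [0,0,0,0,0,0]
    - [0,0,0,0,0,0]
    - [0,0,0,0,0,0]
    - [0,0,0,0,0,0]
    - [0,0,0,0,0,0]
    - [0,0,0,0,0,0]
    - [0,0,0,0,0,0]
    - [0,0,0,0,0,0]
  jaw: 1

```text
t: 5.75
tcp_pos: [0.4593, 0.2777, 0.0574]
orientation: [-1.216, -2.897, -0.0]
contact_force: [0.3, 0.0, 0.5]
opening: 0.0447
grip_force: 30.0
```

Emit:
drive_tool:
  moves:
    - [0,0,-0.3,0,0,0]
    - [0,0,-1,0,0,0]
    - [0,0,-2.5,0,0,0]
    - [0,0,-4.5,0,0,0]
    - [0,0,-7,0,0,0]
    - [0,0,-9.5,0,0,0]
    - [0,0,-11.5,0,0,0]
    - [0,0,-12,0,0,0]
    - [0,0,-12,0,0,0]

```text
t: 6.88
tcp_pos: [0.4595, 0.2777, 0.1778]
orientation: [1.216, 2.896, 0.001]
contact_force: [0.2, 0.7, -1.5]
opening: 0.0453
grip_force: 30.0
```

```bash
cat > d.py <<'E'
from h import *
p=shot("wrist"); X=cloud(p)
ms=[m for m in masks_of(p,"mat")]
for m in ms:
    Q=X[m["pixels"]]; Q=Q[~np.isnan(Q[:,0])]; print("mat w",m["conf"],m["extent"],cv2.minEnclosingCircle((Q[:,:2]*1000).astype(np.float32)),np.median(Q,0))
p=shot("top"); X=cloud(p); cv2.imwrite("pics/t2.png",p["image"])
near=(np.hypot(X[...,0]-.535,X[...,1]-.2)<.03)&(X[...,2]>.035)&(X[...,2]<.05); print("ball",X[near].mean(0),near.sum())
goto([.510,.013,.18],44.5)
E
python3 d.py
```

```text
ball [0.53395875 0.19787914 0.04098184] 97
shift cm [-22.46 -14.86  -0.36] turn [-0.002 -0.001 -0.001] | t 7.03 tcp [0.4587 0.2774 0.1763] q [ 0.45 -0.    1.74  0.    1.41 -0.33] F [-0.2  0.3 -1.9] open 0.0452 grip 29.999806713312864
```

Emit:
drive_tool:
  moves:
    - [-1,-0.7,-0.3,0,0,0]
    - [-3,-2,-0.3,0,0,0]
    - [-6,-4,-0.3,0,0,0]
    - [-9.5,-6.3,-0.3,0,0,0]
    - [-13,-8.6,-0.3,0,0,0]
    - [-16.5,-11,-0.3,0,0,0]
    - [-19.5,-13,-0.3,0,0,0]
    - [-21.5,-14.3,-0.3,0,0,0]
    - [-22.5,-14.9,-0.3,0,0,0]
    - [-22.5,-14.9,-0.3,0,0,0]

```text
t: 8.28
tcp_pos: [0.5104, 0.0122, 0.1803]
orientation: [-1.218, -2.896, 0.0]
contact_force: [-0.4, -0.0, -2.1]
opening: 0.0451
grip_force: 30.0
```

```bash
cat > e.py <<'E'
from h import *
p=shot("wrist"); X=cloud(p); cv2.imwrite("pics/w2.png",p["image"])
for m in masks_of(p,"mat"):
    Q=X[m["pixels"]]; Q=Q[~np.isnan(Q[:,0])]; print("mat w",m["conf"],m["extent"],cv2.minEnclosingCircle((Q[:,:2]*1000).astype(np.float32)),np.median(Q,0))
goto([.510,.013,.051],44.5)
E
python3 e.py
```

```text
mat w 0.92 [259.9, 128.6, 379.4, 230.4] ((510.1526794433594, 13.387456893920898), 60.961997985839844) [0.49935713 0.02470341 0.00502265]
mat w 0.59 [472.3, 44.0, 516.4, 92.9] ((541.7240600585938, 201.5083465576172), 23.670536041259766) [0.5345017  0.19335806 0.04032413]
shift cm [-0.   -0.04 12.93] turn [-0.    -0.001 -0.   ] | t 8.38 tcp [0.5104 0.0133 0.1803] q [-0.07 -0.08  1.81  0.    1.41 -0.85] F [ 0.2 -0.3 -2.1] open 0.0447 grip 29.999714707955718
```

View pics/w2.png

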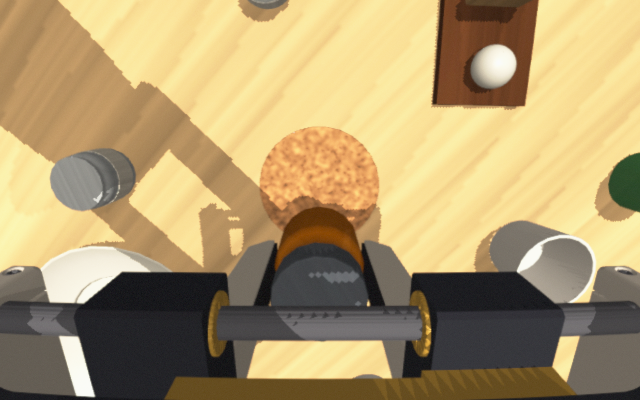

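The mat is at (320,180) and the jar hangs upright between the fingers at (320,255). Lowering.

Emit:
drive_tool:
  moves:
    - [0,0,1,0,0,0]
    - [0,0,3,0,0,0]
    - [0,0,6,0,0,0]
    - [0,0,9,0,0,0]
    - [0,0,11,0,0,0]
    - [0,0,12,0,0,0]
    - [0,0,12.5,0,0,0]
    - [0,0,12.8,0,0,0]
    - [0,0,13,0,0,0]
    - [0,0,13,0,0,0]

```text
t: 9.62
tcp_pos: [0.5109, 0.0127, 0.0508]
orientation: [1.216, 2.896, 0.0]
contact_force: [0.2, -0.8, -0.7]
opening: 0.0451
grip_force: 30.0
```

Emit:
drive_tool:
  moves:
    - [0,0,0.1,0,0,0]
    - [0,0,0.1,0,0,0]
    - [0,0,0.1,0,0,0]

```text
t: 10.0
tcp_pos: [0.5106, 0.0127, 0.0495]
orientation: [1.216, 2.897, 0.0]
contact_force: [-0.5, -0.2, -1.2]
opening: 0.0451
grip_force: 30.0
```

Emit:
drive_tool:
  moves:
    - [0,0,0,0,0,0]
    - [0,0,0,0,0,0]
    - [0,0,0,0,0,0]
    - [0,0,0,0,0,0]
    - [0,0,0,0,0,0]
    - [0,0,0,0,0,0]
    - [0,0,0,0,0,0]
    - [0,0,0,0,0,0]
  jaw: 0

```text
t: 11.0
tcp_pos: [0.5106, 0.0128, 0.0494]
orientation: [-1.216, -2.897, 0.0]
contact_force: [-0.5, -0.7, 0.5]
opening: 0.093
grip_force: 0.0
```

Emit:
drive_tool:
  moves:
    - [0,0,-1,0,0,0]
    - [0,0,-3,0,0,0]
    - [0,0,-6,0,0,0]
    - [0,0,-10,0,0,0]
    - [0,0,-14,0,0,0]
    - [0,0,-17,0,0,0]
    - [0,0,-17,0,0,0]

```text
t: 11.88
tcp_pos: [0.5125, 0.0126, 0.2233]
orientation: [1.213, 2.891, 0.003]
contact_force: [-0.3, -0.2, 0.5]
opening: 0.093
grip_force: 0.0
```

```bash
python3 -c "
from h import *
goto([.4965,.241,.20],-45.5)"
```

```text
shift cm [17.43 14.85  2.31] turn [0.007 0.    1.57 ] | t 11.88 tcp [0.5125 0.0126 0.2233] q [-0.08 -0.11  1.75  0.    1.49 -0.85] F [-0.3 -0.2  0.5] open 0.093 grip 0.0
```

Emit:
drive_tool:
  moves:
    - [2,1.5,0,0,0,0.16]
    - [4,3.4,0,0,0,0.32]
    - [6,5.1,0,0,0,0.48]
    - [8,6.8,0,0,0,0.64]
    - [10,8.5,0,0,0,0.8]
    - [12,10.2,0,0,0,0.96]
    - [14,12,0,0,0,1.12]
    - [16,13.6,0,0,0,1.28]
    - [17,14.5,1,0,0,1.44]
    - [17.4,14.9,2,0,0,1.57]
    - [17.4,14.9,2,0,0,1.57]
    - [17.4,14.9,2,0,0,1.57]
  jaw: 0.7

```text
t: 13.38
tcp_pos: [0.4948, 0.241, 0.1991]
orientation: [2.906, 1.194, -0.001]
contact_force: [0.0, -0.3, 0.5]
opening: 0.0279
grip_force: 0.0
```

```bash
cat > f.py <<'E'
from h import *
r=lambda Q:cv2.minAreaRect((Q[:,:2]*1000).astype(np.float32)) if len(Q) else 0
for n in ["wrist","top"]:
    p=shot(n); X=cloud(p); cv2.imwrite(f"pics/{n}3.png",p["image"])
    x,y,z=X[...,0],X[...,1],X[...,2]; near=np.hypot(x-.497,y-.2405)<.1
    Q=X[near&(z>.068)&(z<.078)]; print(n,"grip",len(Q),r(Q))
    Q=X[near&(z>.007)&(z<.016)]; print("board",len(Q),r(Q))
    Q=X[(np.hypot(x-.537,y-.2)<.03)&(z>.035)&(z<.05)]; print("ball",len(Q),Q.mean(0) if len(Q) else 0)
    Q=X[(np.hypot(x-.51,y-.013)<.04)&(z>.06)&(z<.09)]; print("jar",len(Q),np.median(Q,0) if len(Q) else 0)
goto([.497,.241,.055],-45.5)
E
python3 f.py
```

```text
wrist grip 904 ((497.70269775390625, 241.10366821289062), (49.81278610229492, 13.456290245056152), 44.43017578125)
board 11997 ((497.50762939453125, 240.88113403320312), (84.8123779296875, 180.2427520751953), 43.99026107788086)
ball 879 [0.53773394 0.20078356 0.04133361]
jar 0 0
top grip 24 ((500.1844177246094, 252.4162139892578), (26.66765785217285, 9.875772476196289), 17.291301727294922)
board 1100 ((486.9166259765625, 231.91790771484375), (108.00940704345703, 179.1761474609375), 44.7279167175293)
ball 101 [0.53370134 0.19793348 0.04116203]
jar 203 [0.50832686 0.01266106 0.07359705]
shift cm [ 0.12  0.12 14.47] turn [ 0.    -0.     0.002] | t 13.47 tcp [0.4952 0.241  0.1997] q [ 0.36  0.02  1.68 -0.    1.45  1.15] F [-0.3 -1.4 -0.6] open 0.0279 grip 0.0
```

View pics/wrist3.png

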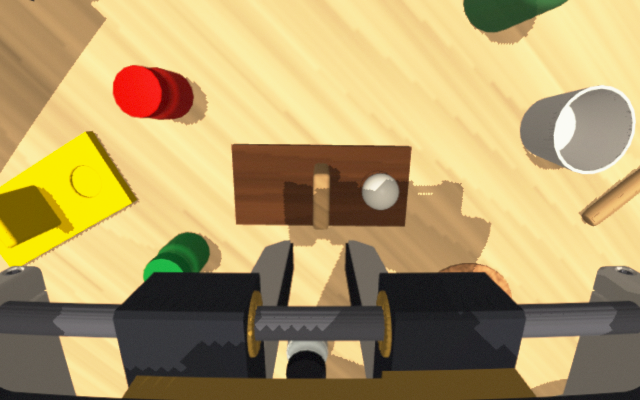

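The jar stands on the mat. The grip is at (321,195) and the ball at (380,192), with the narrowed fingers lined up along the tray's x axis. Descending over the grip.

Emit:
drive_tool:
  moves:
    - [0.2,0.2,2,0,0,0.005]
    - [0.2,0.2,5,0,0,0.005]
    - [0.2,0.2,8,0,0,0.005]
    - [0.2,0.2,10,0,0,0.005]
    - [0.2,0.2,11.5,0,0,0.005]
    - [0.2,0.2,13,0,0,0.005]
    - [0.2,0.2,14,0,0,0.005]
    - [0.2,0.2,14.6,0,0,0.005]
    - [0.2,0.2,14.6,0,0,0.005]

```text
t: 14.6
tcp_pos: [0.4978, 0.2412, 0.0533]
orientation: [-2.911, -1.182, 0.0]
contact_force: [1.2, -0.1, -0.0]
opening: 0.0282
grip_force: 0.0
```

Emit:
drive_tool:
  moves:
    - [0,0,0,0,0,0]
    - [0,0,0,0,0,0]
    - [0,0,0,0,0,0]
    - [0,0,0,0,0,0]
    - [0,0,0,0,0,0]
    - [0,0,0,0,0,0]
  jaw: 0.78

```text
t: 15.35
tcp_pos: [0.4978, 0.2413, 0.0534]
orientation: [-2.911, -1.183, 0.0]
contact_force: [0.5, -0.5, -0.1]
opening: 0.0205
grip_force: 0.0
```

Emit:
drive_tool:
  moves:
    - [0,0,0,0,0,0]
    - [0,0,0,0,0,0]
    - [0,0,0,0,0,0]
    - [0,0,0,0,0,0]
    - [0,0,0,0,0,0]
    - [0,0,0,0,0,0]
  jaw: 1

```text
t: 16.1
tcp_pos: [0.4978, 0.2413, 0.0534]
orientation: [-2.911, -1.182, 0.0]
contact_force: [-0.8, 1.1, -0.3]
opening: 0.0141
grip_force: 30.0
```

Emit:
drive_tool:
  moves:
    - [0,0,-0.1,0,0,0]
    - [0,0,-0.3,0,0,0]
    - [0,0,-0.7,0,0,0]
    - [0,0,-1.3,0,0,0]
    - [0,0,-2,0,0,0]
    - [0,0,-2.7,0,0,0]
    - [0,0,-3.2,0,0,0]
    - [0,0,-3.4,0,0,0]
    - [0,0,-3.5,0,0,0]
    - [0,0,-3.5,0,0,0]

```text
t: 17.35
tcp_pos: [0.4978, 0.2412, 0.0883]
orientation: [2.911, 1.182, -0.0]
contact_force: [0.4, -0.2, -3.7]
opening: 0.0138
grip_force: 30.0
```

```bash
cat > g.py <<'E'
from h import *
p=shot("scene"); X=cloud(p); n=len(__import__('os').listdir('pics'))
s=sense(); u,v=[int(a) for a in np.array(cv2.projectPoints(np.array([s["tcp_pos"]]),np.ravel(p["rvec"]),np.ravel(p["tvec"]),np.array([[cam(p)[0],0,p["cx"]],[0,cam(p)[0],p["cy"]],[0,0,1]]),np.array([p["k1"],0,0,0,0.]))[0]).ravel()]
cv2.imwrite(f"pics/s{n}.png",cv2.resize(p["image"][max(0,v-70):v+70,max(0,u-90):u+90],None,fx=4,fy=4)); print(f"pics/s{n}.png",u,v)
goto([.472,-.254,s["tcp_pos"][2]],-45.5)
E
python3 g.py
```

```text
pics/s9.png 375 221
shift cm [-3.638e+01  3.370e+01  1.000e-02] turn [-0.     0.    -0.005] | t 17.4 tcp [0.4977 0.2412 0.0882] q [ 0.36  0.13  1.77 -0.    1.24  1.16] F [-0.4 -0.1 -3.6] open 0.0138 grip 29.99707818031311
```

Emit:
drive_tool:
  moves:
    - [0,0,-0.2,0,0,0]
    - [0,0,-0.7,0,0,0]
    - [0,0,-1.5,0,0,0]
    - [0,0,-2.6,0,0,0]
    - [0,0,-3.9,0,0,0]
    - [0,0,-5.3,0,0,0]
    - [0,0,-6.7,0,0,0]
    - [0,0,-7.9,0,0,0]
    - [0,0,-8.7,0,0,0]
    - [0,0,-9.2,0,0,0]
    - [0,0,-9.4,0,0,0]
    - [0,0,-9.4,0,0,0]

```text
t: 18.9
tcp_pos: [0.4977, 0.2412, 0.1821]
orientation: [-2.911, -1.182, 0.001]
contact_force: [-0.4, -0.2, -4.2]
opening: 0.014
grip_force: 30.0
```

```bash
python3 g.py
```

```text
pics/s10.png 377 187
shift cm [-3.637e+01  3.370e+01  1.000e-02] turn [-0.     0.001 -0.005] | t 18.95 tcp [0.4976 0.2412 0.182 ] q [0.36 0.04 1.69 0.   1.42 1.16] F [ 0.4  0.7 -3.2] open 0.014 grip 29.996978044509888
```

View pics/s10.png

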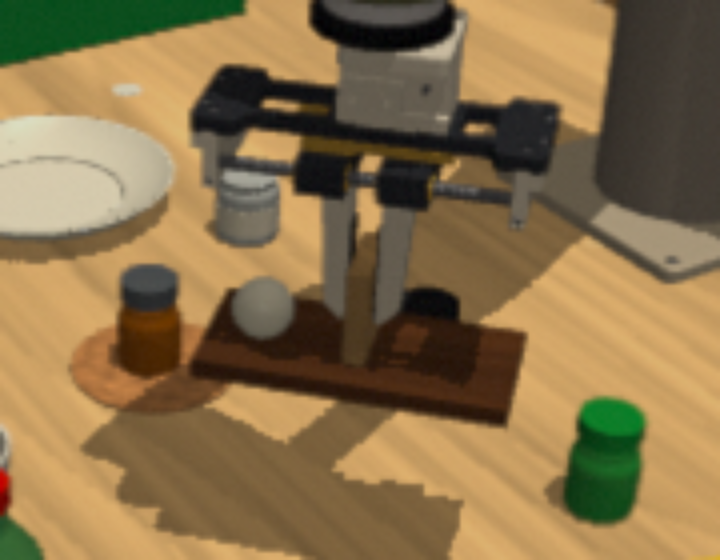

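The ball sits in its pocket at crop (263,308), the tray is level and the jar is upright on the mat at (150,320). Carrying with gentle ramps.

Emit:
drive_tool:
  moves:
    - [-0.3,0.3,0,0,0,0]
    - [-0.9,0.8,0,0,0,0]
    - [-1.8,1.6,0,0,0,0]
    - [-2.9,2.7,0,0,0,0]
    - [-4.4,4.1,0,0,0,0]
    - [-6.1,5.6,0,0,0,0]
    - [-7.9,7.3,0,0,0,0]
    - [-9.8,9.1,0,0,0,0]
    - [-11.7,10.9,0,0,0,0]
    - [-13.6,12.6,0,0,0,0]
    - [-15.6,14.4,0,0,0,0]
    - [-17.5,16.2,0,0,0,0]

```text
t: 20.45
tcp_pos: [0.4849, 0.0011, 0.1826]
orientation: [2.911, 1.181, 0.0]
contact_force: [-0.2, 0.1, -3.5]
opening: 0.0137
grip_force: 30.0
```

Emit:
drive_tool:
  moves:
    - [-1.9,1.8,0,0,0,0]
    - [-3.8,3.5,0,0,0,0]
    - [-5.7,5.3,0,0,0,0]
    - [-7.6,7.1,0,0,0,0]
    - [-9.5,8.8,0,0,0,0]
    - [-11.4,10.5,0,0,0,0]
    - [-13,12.1,0,0,0,0]
    - [-14.6,13.5,0,0,0,0]
    - [-16,14.8,0,0,0,0]
    - [-17.1,15.8,0,0,0,0]
    - [-17.9,16.5,0,0,0,0]
    - [-18.5,17.1,0,0,0,0]

```text
t: 21.95
tcp_pos: [0.472, -0.2489, 0.1824]
orientation: [-2.91, -1.182, 0.0]
contact_force: [0.3, 0.6, -3.2]
opening: 0.0137
grip_force: 30.0
```

Emit:
drive_tool:
  moves:
    - [-0.3,0.3,0,0,0,0]
    - [-0.4,0.4,0,0,0,0]
    - [-0.4,0.4,0,0,0,0]
    - [-0.4,0.4,0,0,0,0]
    - [-0.4,0.4,0,0,0,0]
    - [-0.4,0.4,0,0,0,0]
    - [-0.4,0.4,0,0,0,0]
    - [-0.4,0.4,0,0,0,0]

```text
t: 22.95
tcp_pos: [0.472, -0.2541, 0.1824]
orientation: [2.911, 1.182, 0.0]
contact_force: [-0.1, 0.1, -3.8]
opening: 0.0142
grip_force: 30.0
```

```bash
python3 g.py; python3 - <<'E'
from h import *
p=shot("top"); X=cloud(p); 
cv2.imwrite("pics/t9.png",cv2.resize(p["image"][180:310,290:500],None,fx=3.5,fy=3.5))
m=masks_of(p,"plate")[0]; print(m["extent"])
m=masks_of(p,"ball"); print([(a["conf"],a["extent"],np.nanmedian(X[a["pixels"]],0)) for a in m[:2]])
E
```

```text
pics/s11.png 293 115
shift cm [ 0.01 -0.01 -0.  ] turn [ 0.    -0.    -0.005] | t 23.0 tcp [ 0.472  -0.2541  0.1825] q [-0.59 -0.01  1.74  0.    1.42  0.21] F [ 0.5 -0.4 -3.8] open 0.0138 grip 29.996917247772217
[396.5, 206.5, 477.8, 274.5]
[(0.49, [427.2, 133.1, 457.9, 166.8], array([ 0.7170414 , -0.2608408 ,  0.07695777]))]
```

View pics/t9.png

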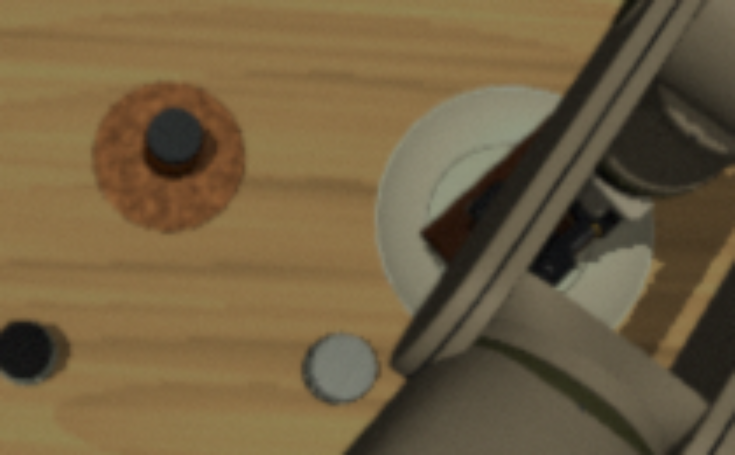

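```bash
ls pics
```

```text
s10.png
s11.png
s9.png
scene0.png
t2.png
t9.png
top0.png
top3.png
topc.png
topv.png
w1.png
w2.png
wrist3.png
```

The jar stands on the mat at (172,145) and the tray hangs over the plate, partly hidden by the arm. The scene camera should show the ball.

View pics/s11.png

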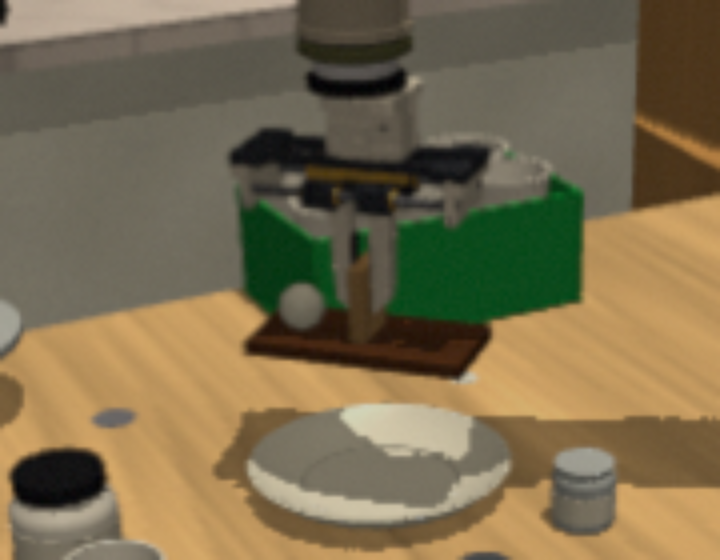

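The ball is in its pocket at (300,303), and the tray is level above the plate at (380,465). Handing in.

```bash
python3 -c "
from station import *
print(finish_job())"
```

```text
the job is handed in; nothing more can be done
None
```

I handed the job in at about 23 s: the jar stands upright on the cork mat, and the tray is held level and still over the plate's middle, about 10 cm above the rim, with the ball in its pocket; `finish_job()` gave no verdict.

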